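# Show the upside-down sample slide over the log book

## Task

Three ceramic slides stand in the black rack; a small square corner notch marks each one's frosted label end. Pull out the one standing upside down (notch at the bottom) by its clear end without shifting the others. Finish while holding it still, its label 10 to 25 cm above the middle of the log book, leaning over halfway from upright to flat or more, label face uppermost.

Things in the scene. Friction and masses are not known exactly. Their poses are not given: they have to be found in the camera images.
- rack: Fixed black rack with bright ends, 138 x 64 mm on plan, 30 mm high (ends 34). Origin: centre of its underside; z up, x along its length. Three slots 8.5 x 32 mm, 22 mm deep (floor 8 mm above the worktop) at x = -38, 0, +38 mm; a slide stands upright in each, thickness along the rack's x, width along its y. Turned almost any way round; any slide can be in any slot.
- slide_1: The wanted slide: white ceramic plate 6 (x) x 30 (y) x 100 mm (z), 50 to 85 g, loose and upright in a slot with its frosted end DOWN, top 108 mm above the worktop, both top corners square. Origin: middle of the lower, frosted end; +z to the clear end; +x outward normal of the label face; 9 x 9 mm notch at the -y corner of the frosted end. Neighbours stand 38 mm off along x, no taller.
- label (a point): Centre of slide_1's frosted label area: on its label face (+x), 18 mm from the frosted end. The matt grey frosted patch covers that face for 36 mm from the frosted end; the other face is plain. On every slide, seen with the label face towards you and the frosted end up, the notch is at the upper right.
- slide_2: Another slide of the same size, the right way up: frosted end and notch at the top. Origin: middle of its lower, clear end; +z up, +x normal of its label face, notch at the top +y corner. To be left standing.
- slide_3: Another slide of the same size, the right way up: frosted end and notch at the top. Origin: middle of its lower, clear end; +z up, label face on its -x side, notch at the top -y corner. To be left standing.
- log_book: Open spiral-bound log book lying flat on the worktop, fixed, 216 x 294 x 14 mm. Origin: centre of its underside; x along the 216 mm side, z up. A marker pen 15 mm thick lies on it.

How it is judged:
By the outcome, as a careful person would: the job done as asked, in the order asked, and still so for the second after the job is handed in, while the arm keeps its last pose, push and grip.
It also fails if it takes over 48 s, if anything falls off the work surface, if the arm or the gripper's body presses on something with over 40 N, if the wrist force passes 120 N, or if a joint passes its speed limit or range.

## Robot

A 6-joint arm with a two-finger parallel gripper is mounted at the origin on a cart in front of the work surface, level with it; the furniture and walls round the work are solid. World frame = base frame: x ahead of the robot, y to its left, z up, the work surface at z = 0. Lengths are in m, angles in rad, forces in N, time in s.
With the tool pointing down it reaches from about 0.3 to 0.875 m from the base axis. Payload 6.4 kg.
Tool frame: the origin (TCP) lies between the finger pads, 19 mm behind the fingertips; this is the grasp point; z points along the fingers, y is the direction in which the jaws open and shut (so a half turn about z gives the same grasp; the last joint's range is limited). The gripper opens to 85 mm and grips with 20 to 120 N. Pads are 22 mm wide; open, the fingers measure 114 mm over their backs; the gripper's body (76 mm by 85 mm) begins 54 mm behind the grasp point. The pads swing forward as they close: fully open they stand 13 mm farther back than shut.
Start: joints at [-1.54, 0.181, 1.607, -0, 1.354, -0.206], TCP at [0.135, -0.559, 0.25] pointing down, gripper open.
Joint ranges: [-2.99, 2.99], [-0.89, 2.07], [0.3, 2.58], [-1.14, 4.28], [0, 2.63], [-3.12, 3.12]. Speed limits (rad/s): [2.57, 2.57, 3.01, 3.14, 3.14, 3.14].

## Interface

Orientations are given as a unit quaternion [w, x, y, z].
In Python, from bench import ctrl, viewer gives the robot as it stands.
- The arm moves only by the shell command python3 -m handwheel 'ROWS' [OPENING]. ROWS is JSON, a list of rows, each an object with "travel": the shift along the tool's x, y, z as a fraction of full scale, a list of three; "dr": the turn, a rotation vector about the tool's x, y, z as a fraction of full scale, a list of three. A call has 1 to 20 rows; each row shifts and turns the pose as measured when the row begins, along the tool's axes as they then stand; what a row does not reach is not made up. Full scale, the value 1, is 150 mm for a shift and 30 degrees for a turn. A row lasts 1/12 s, in which the tool goes at most 41.7 mm and 7.16 degrees, less where a joint would pass 70% of its speed; a pose out of reach is approached as far as the arm can. A call with a number of a shift or a turn outside -1 to 1 is refused whole. A call with a gripper value outside its range is refused whole. OPENING is the opening, from -1 (shut) to 1 (fully open), set as the call begins (- or left out, the last holds). The fingers move at their own pace and stop on an object; the grip force is fixed at half the most. Time passes only in rows, so rows that do not move let the fingers close. It gives the time, the measured TCP pose, the force and the opening at its end, in the units of the state.
- ctrl.get_obs(): the state, without advancing time (a new reading comes with each control period).
- viewer.camera(name): name is "scene" or "top" or "wrist"; returns the picture (480x640x3 uint8, red, green, blue); there is no depth.
- viewer.get_calibration(name): a dict with "camera_matrix" (3x3 intrinsics, pixels), "k1" (the pictures are not rectified: a ray, as slopes to the right and down, at radius r is drawn at 1 + k1 r^2 times it, then the intrinsics apply), "R" (3x3) and "t" (3): a world point X has camera coordinates R X + t. Camera axes: x right, y down, z forward; pixel columns grow to the right and rows downward; lengths in m; the calibration is good to about 2 mm. A picture is of the moment at which its call begins: read the wrist's pose just before it. get_calibration takes no time and is no camera call; for the wrist camera it gives the pose at the moment of the call.
- ctrl.hand_in(): hands the job in, once; it reports no verdict.
The state is a dict: "time_s": time; "q": joint angles; "dq": joint speeds; "joint_efforts": joint torques, N m; "eef_pos": TCP position; "eef_rot": TCP orientation; "wrist_force": force on the tool from outside, world axes, zero at the start; "torque": the same for the moment, N m; "opening": opening from 0.0 (shut) to 1.0 (fully open).
Only numpy, scipy, OpenCV 4.12 (cv2) and the standard library are available. Lean on these libraries where they do the work, as an engineer would, in place of code of your own. Each camera call takes 0.05 s, during which the arm holds its last target. There are 200 camera calls.

## Working session

There is one attempt and no reset: what is moved stays moved. The work goes in short steps, Python scripts to look and compute and a shell command to move; the robot and the scene stay as the last step left them, time stands still between calls to the robot, and variables do not carry over. Pictures are saved under pics/ and viewed, about 8 in all and at most 12, crops included, and the job is handed in when it is done.

```bash
ls; mkdir -p pics; python3 - <<'E'
from bench import ctrl, viewer
import cv2, numpy as np
for n in ["scene","top"]:
    cv2.imwrite(f"pics/{n}0.png", viewer.camera(n)[:,:,::-1])
    c=viewer.get_calibration(n); print(n,{k:np.round(v,4).tolist() for k,v in c.items()})
o=ctrl.get_obs();print(o)
E
```

```text
pics
scene {'camera_matrix': [[486.6625, 0.0, 322.6523], [0.0, 486.6625, 237.8212], [0.0, 0.0, 1.0]], 'k1': -0.0292, 'R': [[-0.635, -0.7724, -0.0153], [-0.3579, 0.3117, -0.8802], [0.6846, -0.5535, -0.4743]], 't': [0.3189, 0.2476, 0.5511]}
top {'camera_matrix': [[487.0639, 0.0, 326.3273], [0.0, 487.0639, 242.9821], [0.0, 0.0, 1.0]], 'k1': -0.0534, 'R': [[-0.0225, -0.9996, -0.0141], [-0.9862, 0.0245, -0.1639], [0.1642, 0.0102, -0.9864]], 't': [0.0067, 0.5206, 0.8542]}
{'time_s': 0.1, 'q': array([-1.54027567e+00,  1.81490614e-01,  1.60791180e+00, -2.44937067e-06,
        1.35384000e+00, -2.06321717e-01]), 'dq': array([-0.00021023, -0.00283766, -0.00215373, -0.00051371, -0.00055296,
        0.00134138]), 'joint_efforts': array([ 3.85986696e-04, -4.45875299e+01, -3.52238238e+01, -1.96797523e-04,
        4.12941357e-03,  4.11471657e-07]), 'eef_pos': array([ 0.13490386, -0.55845437,  0.24915899]), 'eef_rot': array([-8.21799163e-04,  9.92996033e-01,  1.18144821e-01,  7.12228131e-05]), 'wrist_force': array([-0.81135634, -0.4438543 , -0.02825805]), 'torque': array([-0.02372206,  0.02384159, -0.02227772]), 'opening': 0.9988508752674389}
```

View pics/scene0.png

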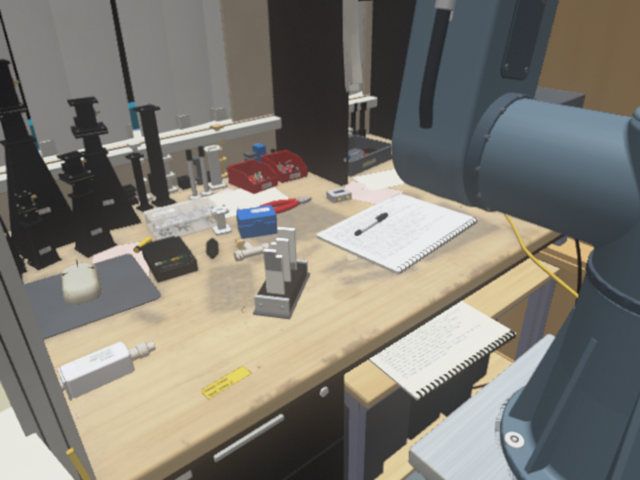

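View pics/top0.png

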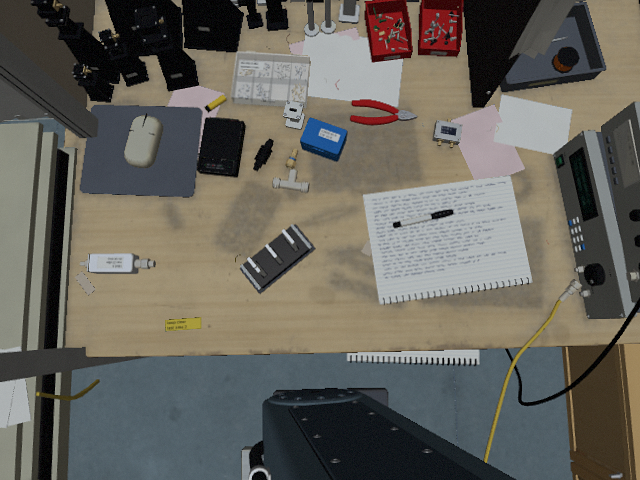

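The scene view shows the rack near (280,285) and the log book with its pen near (398,232). In the top view the rack is near (278,260) and the log book near (447,240). I'll enlarge the rack in both views and measure the rack and book.

```bash
cat > h.py <<'E'
import numpy as np, cv2
from bench import ctrl, viewer
def ray(n,uv,c=None):
    c=c or viewer.get_calibration(n)
    K=np.array(c["camera_matrix"]);k=c["k1"];R=np.array(c["R"]);t=np.array(c["t"])
    d=np.array([(uv[0]-K[0,2])/K[0,0],(uv[1]-K[1,2])/K[1,1]]);s=d.copy()
    for _ in range(20): s=d/(1+k*(s@s))
    return -R.T@t, R.T@np.r_[s,1]
def onz(n,uv,z,c=None):
    o,d=ray(n,uv,c); return o+d*(z-o[2])/d[2]
def proj(n,X,c=None):
    c=c or viewer.get_calibration(n)
    K=np.array(c["camera_matrix"]);p=np.array(c["R"])@X+np.array(c["t"]);s=p[:2]/p[2];s=s*(1+c["k1"]*(s@s))
    return K[:2,:2]@s+K[:2,2]
E
python3 - <<'E'
import cv2,numpy as np
a=cv2.imread("pics/scene0.png")[215:325,240:325]; b=cv2.imread("pics/top0.png")[215:300,230:325]
a=cv2.resize(a,None,fx=5,fy=5,interpolation=cv2.INTER_CUBIC);b=cv2.resize(b,None,fx=4,fy=4,interpolation=cv2.INTER_CUBIC)
a=a[:,:]; 
im=np.zeros((550,425+375,3),np.uint8); im[:a.shape[0],:425]=a; b=b[:, :375]; im[:b.shape[0],425:]=b
cv2.imwrite("pics/crop1.png",im)
from h import *
for uv in [(240,267),(263,292),(315,246),(292,223)]: print(uv,onz("top",uv,.034).round(4))
for uv in [(363,193),(513,177),(532,283),(378,303)]: print(uv,onz("top",uv,.014).round(4))
E
```

```text
(240, 267) [0.4809 0.1555 0.034 ]
(263, 292) [0.4338 0.1128 0.034 ]
(315, 246) [0.5169 0.0156 0.034 ]
(292, 223) [0.5617 0.058  0.034 ]
(363, 193) [ 0.6217 -0.0785  0.014 ]
(513, 177) [ 0.647  -0.3728  0.014 ]
(532, 283) [ 0.4394 -0.3911  0.014 ]
(378, 303) [ 0.4096 -0.0991  0.014 ]
```

View pics/crop1.png

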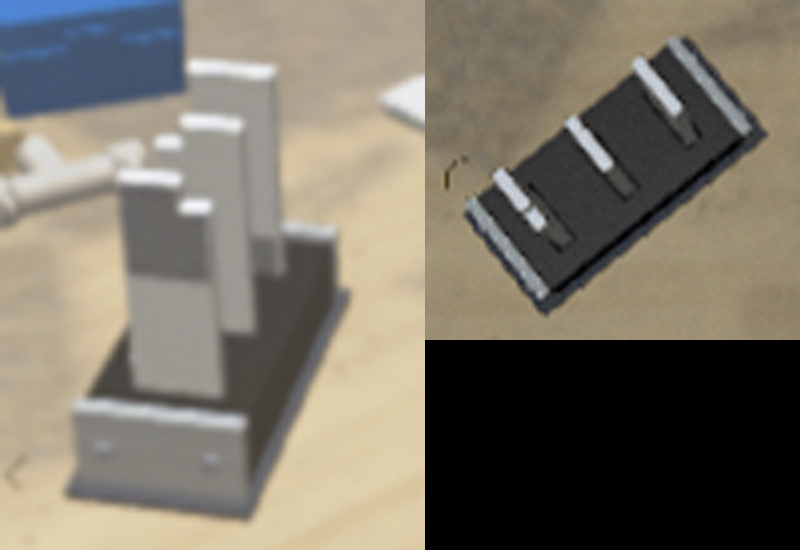

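The crop shows that the slide nearest the scene camera has its notch at the top right with a grey patch facing the camera. The middle slide has its notch at the top left, with a plain face. The far slide (crop 235,70) has a square top and a grey band just above the rack, so it is the wanted one, with its label facing its neighbours. Next I'll measure the slots and tops more carefully.

```bash
python3 - <<'E'
from h import *
f=lambda x,y:(230+(x-425)/4,215+y/4)
print("cam",ray("top",(0,0))[0])
# white bright masks in top image near rack
im=cv2.imread("pics/top0.png")[215:300,230:325]; m=(im.min(2)>150).astype(np.uint8)
n,l,s,c=cv2.connectedComponentsWithStats(m)
for i in range(1,n):
    if s[i,4]>10:
        p=np.argwhere(l==i)[:,::-1].astype(np.float32); r=cv2.minAreaRect(p)
        uv=np.array(r[0])+[230,215]; print(uv,s[i,4],r[1:], onz("top",uv,.108).round(4),onz("top",uv,.034).round(4))
# rack lower outline corners z~0 and ends
for n,p in dict(a=(467,205),b=(545,312),c=(765,132)).items(): print(n,onz("top",f(*p),0.0).round(4))
o=ctrl.get_obs(); print(o['eef_pos'])
b=np.mean([onz("top",uv,.014) for uv in [(363,193),(513,177),(532,283),(378,303)]],0); print("book",b)
E
```

```text
cam [ 0.3732913  -0.0147644   0.92798765]
[287.43077087 236.05384827] 54 ((16.57639503479004, 3.2451140880584717), 52.12501525878906) [0.5235 0.0601 0.108 ] [0.537  0.0668 0.034 ]
[270.57317352 250.341465  ] 49 ((15.617377281188965, 2.967301368713379), 51.34019470214844) [0.4994 0.0891 0.108 ] [0.5108 0.0985 0.034 ]
[252.90163994 264.0819664 ] 52 ((17.156944274902344, 3.072885751724243), 50.19443130493164) [0.4765 0.1193 0.108 ] [0.4858 0.1314 0.034 ]
a [0.4865 0.161  0.    ]
b [0.4343 0.1234 0.    ]
c [0.5185 0.0169 0.    ]
[ 0.13490386 -0.55845437  0.24915899]
book [ 0.52940522 -0.23537946  0.014     ]
```

Far slide: top centre is about (0.5235, 0.060), rack axis about -50.3°, and the 37.7 mm slot spacing matches the 38 mm given. Moving over the rack.

```bash
python3 -m handwheel '[{"travel":[0.18,-0.18,-0.02],"dr":[0,0,0]},{"travel":[0.18,-0.18,-0.02],"dr":[0,0,0]},{"travel":[0.18,-0.18,-0.02],"dr":[0,0,0]},{"travel":[0.18,-0.18,-0.02],"dr":[0,0,0]},{"travel":[0.18,-0.18,-0.02],"dr":[0,0,0]},{"travel":[0.18,-0.18,-0.02],"dr":[0,0,0]},{"travel":[0.18,-0.18,-0.02],"dr":[0,0,0]},{"travel":[0.18,-0.18,-0.02],"dr":[0,0,0]},{"travel":[0.18,-0.18,-0.02],"dr":[0,0,0]},{"travel":[0.18,-0.18,-0.02],"dr":[0,0,0]},{"travel":[0.18,-0.18,-0.02],"dr":[0,0,0]},{"travel":[0.18,-0.18,-0.02],"dr":[0,0,0]}]' 1; python3 -c "
from bench import ctrl;o=ctrl.get_obs();print(o['q'].round(3),o['eef_pos'])"
```

```text
time_s: 1.1
eef_pos: [0.3778, -0.1541, 0.2818]
eef_rot: [-0.005, 0.994, 0.111, -0.001]
wrist_force: [1.1, 0.8, 0.5]
opening: 0.996
[-0.685 -0.242  1.954  0.006  1.438  0.663] [ 0.37776733 -0.15413971  0.28180418]
```

```bash
python3 -m handwheel '[{"travel":[0.18,-0.165,0],"dr":[0,0,0]},{"travel":[0.18,-0.165,0],"dr":[0,0,0]},{"travel":[0.18,-0.165,0],"dr":[0,0,0]},{"travel":[0.18,-0.165,0],"dr":[0,0,0]},{"travel":[0.18,-0.165,0],"dr":[0,0,0]},{"travel":[0.18,-0.165,0],"dr":[0,0,0]},{"travel":[0.18,-0.165,0],"dr":[0,0,0]},{"travel":[0,0,0],"dr":[0,0,-0.22]},{"travel":[0,0,0],"dr":[0,0,-0.22]},{"travel":[0,0,0],"dr":[0,0,-0.22]},{"travel":[0,0,0],"dr":[0,0,-0.22]},{"travel":[0,0,0],"dr":[0,0,0]},{"travel":[0,0,0],"dr":[0,0,0]}]' -0.53
cat >> h.py <<'E'
from scipy.spatial.transform import Rotation as Ro
def st():
    o=ctrl.get_obs(); R=Ro.from_quat(np.roll(o['eef_rot'],-1)).as_matrix(); return o,o['eef_pos'],R
def togo(X):
    o,p,R=st(); return (R.T@(np.array(X)-p)/.15).round(3)
E
python3 - <<'E'
from h import *
o,p,R=st(); print(o['q'].round(3),p,o['opening'],"y yaw",np.degrees(np.arctan2(R[1,1],R[0,1])))
print(R.round(3)); c=viewer.get_calibration("wrist"); cv2.imwrite("pics/w1.png",viewer.camera("wrist")[:,:,::-1])
print("pred top",proj("wrist",[.5235,.0601,.108],c), "tcp",p)
import pickle; pickle.dump((c,p,R),open("w1.pkl","wb"))
E
```

```text
time_s: 2.18
eef_pos: [0.5289, 0.0805, 0.2793]
eef_rot: [-0.006, 0.937, 0.348, -0.002]
wrist_force: [0.5, -0.4, 0.0]
opening: 0.231
[-0.077  0.071  1.67   0.01   1.409  0.781] [0.52894639 0.08053847 0.27927294] 0.23134306303017577 y yaw -49.223503152299536
[[ 0.757  0.653 -0.007]
 [ 0.653 -0.757  0.011]
 [ 0.002 -0.013 -1.   ]]
pred top [337.04682403 236.97235011] tcp [0.52894639 0.08053847 0.27927294]
```

View pics/w1.png

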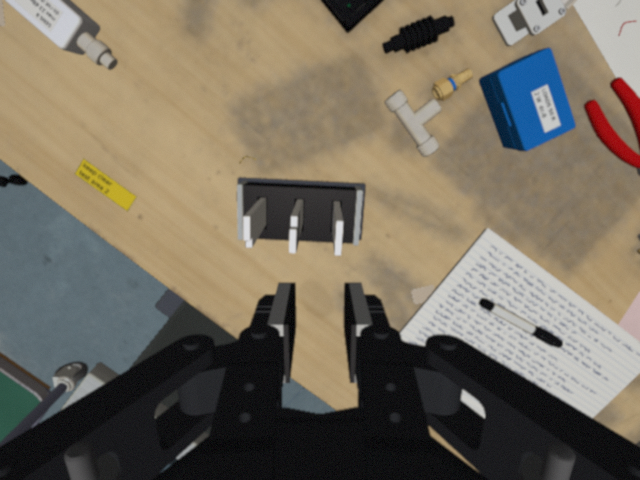

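The wrist view shows the three slides, with the wanted one's bright top strip at about (338,236). The prediction from the top view was (337,237), so they agree. One sub-pixel refinement follows, then I'll descend.

```bash
python3 - <<'E'
from h import *
import pickle; c,p,R=pickle.load(open("w1.pkl","rb"))
im=cv2.imread("pics/w1.png")[170:262,230:372]; print(im[200-170:258-170:4,338-230].min(1))
m=(im.min(2)>205).astype(np.uint8); n,l,s,_=cv2.connectedComponentsWithStats(m)
for i in range(1,n):
    if s[i,4]>30:
        q=np.argwhere(l==i)[:,::-1].astype(np.float32); r=cv2.minAreaRect(q); uv=np.array(r[0])+[230,170]
        bx=cv2.boxPoints(r)+[230,170]; P=np.array([onz("wrist",b,.108,c) for b in bx])
        e=P-np.roll(P,1,0); L=np.linalg.norm(e,axis=1); k=L.argmax()
        print(uv.round(1),s[i,4],onz("wrist",uv,.108,c).round(4),"size",L[:2].round(4),"long dir",np.degrees(np.arctan2(e[k,1],e[k,0])).round(1))
for n,uv in dict(tl=(237,179),tr=(365,183)).items(): print(n,onz("wrist",uv,0.034,c).round(4))
E
```

```text
[ 50  89  89  89  93 140 218 219 219 218 217 218 218 218 132]
[246.3 231.6] 135 [0.478  0.1194 0.108 ] size [0.0249 0.0047] long dir 42.4
[293.5 221. ] 36 [0.5104 0.0958 0.108 ] size [0.0067 0.0024] long dir 39.6
[338.4 238. ] 157 [0.5236 0.0587 0.108 ] size [0.004  0.0277] long dir -142.0
[292. 241.] 105 [0.4965 0.0859 0.108 ] size [0.019  0.0033] long dir 39.5
tl [0.4886 0.1582 0.034 ]
tr [0.5684 0.0598 0.034 ]
```

```bash
python3 - <<'E'
from h import *
print(togo([.5236,.0592,.2]))
E
```

```text
[-0.12   0.091  0.527]
```

```bash
python3 -m handwheel '[{"travel":[-0.06,0.045,0.13],"dr":[-0.025,0,0.055]},{"travel":[-0.06,0.045,0.13],"dr":[0,0,0]},{"travel":[0,0,0.13],"dr":[0,0,0]},{"travel":[0,0,0.13],"dr":[0,0,0]},{"travel":[0,0,0],"dr":[0,0,0]},{"travel":[0,0,0],"dr":[0,0,0]}]' -0.53;  python3 - <<'E'
from h import *
o,p,R=st();print(p,R.round(3),"y yaw",np.degrees(np.arctan2(R[1,1],R[0,1])));print(togo([.5236,.0592,.13]))
E
```

```text
time_s: 2.73
eef_pos: [0.5244, 0.0567, 0.2004]
eef_rot: [0.001, 0.946, 0.325, 0.003]
wrist_force: [-0.0, -0.5, -0.3]
opening: 0.232
[0.52436216 0.05674153 0.20035538] [[ 0.789  0.614  0.006]
 [ 0.614 -0.789 -0.   ]
 [ 0.004  0.003 -1.   ]] y yaw -52.10852886266675
[ 0.004 -0.018  0.469]
```

```bash
python3 -m handwheel '[{"travel":[0,-0.018,0.13],"dr":[0,0.01,-0.035]},{"travel":[0,0,0.13],"dr":[0,0,0]},{"travel":[0,0,0.13],"dr":[0,0,0]},{"travel":[0,0,0.04],"dr":[0,0,0]},{"travel":[0,0,0],"dr":[0,0,0]}]' -0.53;  python3 - <<'E'
from h import *
o,p,R=st();print(p,"y yaw",np.degrees(np.arctan2(R[1,1],R[0,1])),R[:,2].round(3));print(togo([.5236,.0592,.094]))
c=viewer.get_calibration("wrist");im=viewer.camera("wrist")[:,:,::-1];cv2.imwrite("pics/w2.png",im[100:420,140:500])
print(proj("wrist",[.5236,.0592,.108],c)-[140,100])
E
```

```text
time_s: 3.15
eef_pos: [0.5279, 0.0584, 0.1412]
eef_rot: [0.002, 0.944, 0.33, 0.01]
wrist_force: [-0.4, -0.0, 0.5]
opening: 0.237
[0.52794154 0.05841532 0.14120307] y yaw -51.44638336152478 [ 0.02   0.002 -1.   ]
[-0.025 -0.026  0.314]
[172.09362268 192.6475983 ]
```

View pics/w2.png

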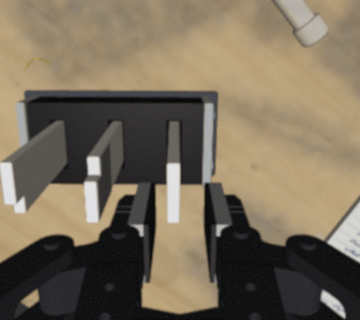

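The slide top is at crop (173,193) against a prediction of (172,193). The fingers are 4 mm off along y, so I'm correcting that and the 1° tilt before descending.

```bash
python3 -m handwheel '[{"travel":[-0.025,-0.026,0],"dr":[0.02,-0.03,0]},{"travel":[0,0,0],"dr":[0,0,0]},{"travel":[0,0,0],"dr":[0,0,0]}]' -0.53;  python3 - <<'E'
from h import *
o,p,R=st();print(p,"y yaw",np.degrees(np.arctan2(R[1,1],R[0,1])),R[:,2].round(3));print(togo([.5236,.0592,.094]))
E
```

```text
time_s: 3.45
eef_pos: [0.5245, 0.059, 0.1457]
eef_rot: [0.001, 0.944, 0.33, 0.002]
wrist_force: [0.2, 0.6, -0.1]
opening: 0.235
[0.52454952 0.05901596 0.14571408] y yaw -51.48176420563611 [ 0.005 -0.    -1.   ]
[-0.006 -0.006  0.345]
```

```bash
python3 -m handwheel '[{"travel":[-0.005,-0.006,0.06],"dr":[0,0,0]},{"travel":[0,0,0.06],"dr":[0,0,0]},{"travel":[0,0,0.06],"dr":[0,0,0]},{"travel":[0,0,0.06],"dr":[0,0,0]},{"travel":[0,0,0.06],"dr":[0,0,0]},{"travel":[0,0,0.03],"dr":[0,0,0]},{"travel":[0,0,0],"dr":[0,0,0]},{"travel":[0,0,0],"dr":[0,0,0]}]' -0.53;  python3 - <<'E'
from h import *
o,p,R=st();print(p,"y yaw",np.degrees(np.arctan2(R[1,1],R[0,1])),R[:,2].round(3));print(togo([.5236,.0592,.094]))
E
```

```text
time_s: 4.12
eef_pos: [0.5239, 0.0593, 0.0916]
eef_rot: [0.001, 0.944, 0.33, 0.003]
wrist_force: [-0.1, 0.1, 0.9]
opening: 0.234
[0.52388333 0.05928461 0.0915645 ] y yaw -51.49647841742644 [ 0.006 -0.    -1.   ]
[-0.002 -0.001 -0.016]
```

Well aligned, with no contact force. Closing.

```bash
python3 -m handwheel '[{"travel":[0,0,0],"dr":[0,0,0]},{"travel":[0,0,0],"dr":[0,0,0]},{"travel":[0,0,0],"dr":[0,0,0]},{"travel":[0,0,0],"dr":[0,0,0]},{"travel":[0,0,0],"dr":[0,0,0]},{"travel":[0,0,0],"dr":[0,0,0]},{"travel":[0,0,0],"dr":[0,0,0]},{"travel":[0,0,0],"dr":[0,0,0]},{"travel":[0,0,0],"dr":[0,0,0]},{"travel":[0,0,0],"dr":[0,0,0]}]' -1; python3 - <<'E'
from h import *
o,p,R=st();print(p,"y yaw",np.degrees(np.arctan2(R[1,1],R[0,1])),R[:,2].round(3),o['torque'])
E
```

```text
time_s: 4.95
eef_pos: [0.5248, 0.0592, 0.0929]
eef_rot: [0.002, 0.944, 0.33, 0.004]
wrist_force: [0.1, -0.6, -1.4]
opening: 0.06
[0.52477425 0.05922914 0.0928796 ] y yaw -51.49377518643794 [ 0.008 -0.001 -1.   ] [-0.00633966  0.03443402  0.01278485]
```

```bash
python3 -m handwheel '[{"travel":[0,0,-0.04],"dr":[0,0,0]},{"travel":[0,0,-0.06],"dr":[0,0,0]},{"travel":[0,0,-0.06],"dr":[0,0,0]},{"travel":[0,0,-0.06],"dr":[0,0,0]},{"travel":[0,0,-0.08],"dr":[0,0,0]},{"travel":[0,0,-0.1],"dr":[0,0,0]},{"travel":[0,0,-0.12],"dr":[0,0,0]},{"travel":[0,0,-0.12],"dr":[0,0,0]},{"travel":[0,0,-0.12],"dr":[0,0,0]},{"travel":[0,0,-0.12],"dr":[0,0,0]},{"travel":[0,0,-0.12],"dr":[0,0,0]},{"travel":[0,0,-0.12],"dr":[0,0,0]},{"travel":[0,0,0],"dr":[0,0,0]},{"travel":[0,0,0],"dr":[0,0,0]}]' -1; python3 - <<'E'
from h import *
o,p,R=st();print(o['q'].round(3),p,"y yaw",np.degrees(np.arctan2(R[1,1],R[0,1])),R[:,2].round(3))
q=o['q'];M=Ro.from_euler('ZYZYZ',[q[0],q[1]+q[2],q[3],q[4],q[5]+np.pi/2]).as_matrix();print("model err",np.abs(M-R).max())
E=Ro.from_euler
M=E('ZYZYZ',[q[0],q[1]+q[2],-q[3],q[4],q[5]+np.pi/2]).as_matrix();print("model err -q4",np.abs(M-R).max())
a=viewer.camera("scene")[:,:,::-1];cv2.imwrite("pics/s2.png",cv2.resize(a[130:330,200:420],None,fx=3,fy=3,interpolation=cv2.INTER_CUBIC))
E
```

```text
time_s: 6.12
eef_pos: [0.5235, 0.0595, 0.2819]
eef_rot: [0.004, 0.944, 0.33, 0.009]
wrist_force: [0.1, 0.0, -1.5]
opening: 0.064
[-0.113  0.033  1.704  0.     1.386  0.786] [0.52347294 0.05945547 0.28194723] y yaw -51.48124964581781 [ 0.019 -0.002 -1.   ]Traceback (most recent call last):
  File "<stdin>", line 3, in <module>
  File "scipy/spatial/transform/_rotation.pyx", line 1413, in scipy.spatial.transform._rotation.Rotation.from_euler
ValueError: Expected axis specification to be a non-empty string of upto 3 characters, got ZYZYZ
```

```bash
python3 - <<'E'
from h import *
E=Ro.from_euler
o,p,R=st();q=o['q']
def Rm(q1,S,q4,q5,q6,s=1): return (E('ZYZ',[q1,S,s*q4])*E('YZ',[q5,q6+np.pi/2])).as_matrix()
print("err",np.abs(Rm(q[0],q[1]+q[2],q[3],q[4],q[5])-R).max())
D=[((.135,-.5585,.2492),.1815,1.6079),((.3778,-.1541,.2818),-.242,1.954),((.5289,.0805,.2793),.071,1.67),((.5235,.0595,.2819),.033,1.704)]
A=[];b=[]
for P,q2,q3 in D:
    r=np.sqrt(P[0]**2+P[1]**2-.118**2);S=q2+q3
    A+=[[np.sin(q2),np.sin(S),0],[np.cos(q2),np.cos(S),1]];b+=[r,P[2]]
x=np.linalg.lstsq(np.array(A),np.array(b),rcond=None);print("L2 L3 h-d",x[0],x[1]);L2,L3,hd=x[0]
book=np.array([.5294,-.2354])
def ik(u,tilt,zl,d,q4s):
    u=np.radians(u);t=np.radians(tilt);U=np.array([np.cos(u),np.sin(u),0]);zt=U*np.sin(t)-np.array([0,0,np.cos(t)]);n=U*np.cos(t)+np.array([0,0,np.sin(t)])
    lab=np.r_[book,zl];tcp=lab-n*.003-zt*.067;w=tcp-zt*d   # label at 18, grip at 85 from frosted end
    yt=-n;Rt=np.c_[np.cross(yt,zt),yt,zt]
    rr=np.hypot(w[0],w[1]);q1=np.arctan2(w[1],w[0])-np.arcsin(.118/rr);r=np.sqrt(rr**2-.118**2)
    z=w[2]-(hd+d);c=(r*r+z*z-L2**2-L3**2)/(2*L2*L3)
    if abs(c)>1:return tcp,w,None
    q3=np.arccos(c);q2=np.arctan2(r,z)-np.arctan2(L3*np.sin(q3),L2+L3*np.cos(q3))
    W=E('ZY',[q1,q2+q3]).inv()*Ro.from_matrix(Rt)
    e=W.as_euler('ZYZ');return tcp,w,np.r_[q1,q2,q3,e[0],e[1],(e[2]-np.pi/2+np.pi)%(2*np.pi)-np.pi]
for u in range(120,271,15):
  for d in (.2,.28):
    tcp,w,j=ik(u,60,.19,d,1);print(u,d,w.round(2),None if j is None else j.round(2))
a=viewer.camera("scene")[:,:,::-1];cv2.imwrite("pics/s2.png",cv2.resize(a[130:330,200:420],None,fx=3,fy=3,interpolation=cv2.INTER_CUBIC))
E
```

```text
err 3.3306690738754696e-16
L2 L3 h-d [ 0.42822838  0.50001491 -0.06341666] [5.36107779e-05]
120 0.2 [ 0.65 -0.44  0.32] [-0.75  0.74  1.1   0.35  2.3   0.39]
120 0.28 [ 0.68 -0.5   0.36] [-0.77  0.94  0.85  0.34  2.35  0.38]
135 0.2 [ 0.69 -0.4   0.32] [-0.67  0.8   1.01  0.14  2.38  0.16]
135 0.28 [ 0.74 -0.45  0.36] [-0.68  1.03  0.7   0.14  2.45  0.16]
150 0.2 [ 0.73 -0.35  0.32] [-0.59  0.82  0.96 -0.09  2.4  -0.1 ]
150 0.28 [ 0.79 -0.39  0.36] [-0.59  1.07  0.62 -0.09  2.49 -0.11]
165 0.2 [ 0.75 -0.3   0.32] [-0.52  0.82  0.97 -0.32  2.36 -0.36]
165 0.28 [ 0.82 -0.31  0.36] [-0.5   1.07  0.63 -0.33  2.45 -0.38]
180 0.2 [ 0.76 -0.24  0.32] [-0.45  0.79  1.02 -0.51  2.27 -0.58]
180 0.28 [ 0.83 -0.24  0.36] [-0.41  1.01  0.73 -0.51  2.35 -0.59]
195 0.2 [ 0.75 -0.18  0.32] [-0.38  0.73  1.12 -0.66  2.13 -0.75]
195 0.28 [ 0.82 -0.16  0.36] [-0.33  0.92  0.88 -0.64  2.2  -0.73]
210 0.2 [ 0.73 -0.12  0.32] [-0.32  0.64  1.25 -0.78  1.97 -0.88]
210 0.28 [ 0.79 -0.08  0.36] [-0.26  0.81  1.07 -0.74  2.02 -0.84]
225 0.2 [ 0.69 -0.07  0.32] [-0.27  0.54  1.4  -0.88  1.79 -0.98]
225 0.28 [ 0.74 -0.02  0.36] [-0.19  0.68  1.27 -0.84  1.84 -0.92]
240 0.2 [ 0.65 -0.03  0.32] [-0.24  0.43  1.56 -0.98  1.59 -1.07]
240 0.28 [0.68 0.03 0.36] [-0.14  0.55  1.48 -0.93  1.64 -0.98]
255 0.2 [ 0.59 -0.01  0.32] [-0.22  0.31  1.72 -1.08  1.38 -1.14]
255 0.28 [0.61 0.06 0.36] [-0.1   0.4   1.7  -1.04  1.44 -1.04]
270 0.2 [ 0.53 -0.    0.32] [-0.23  0.18  1.89 -1.18  1.15 -1.22]
270 0.28 [0.53 0.07 0.36] [-0.1   0.24  1.91 -1.16  1.22 -1.1 ]
```

View pics/s2.png

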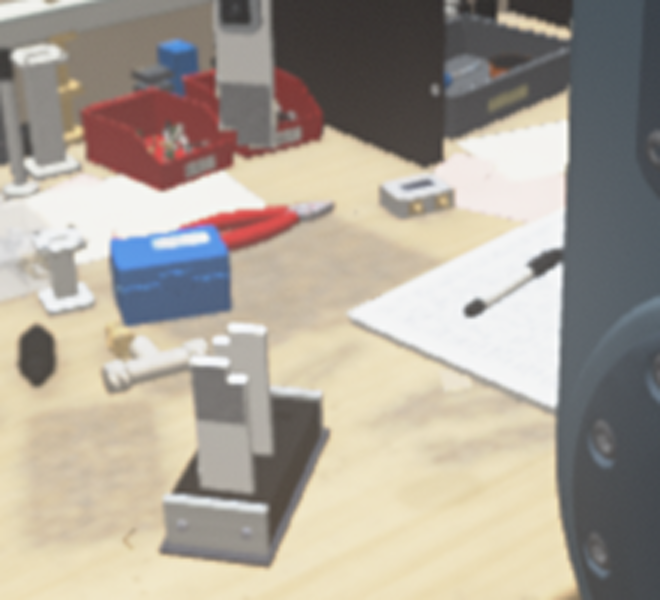

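The wanted slide is out. Its grey frosted end is down at picture (248,115) with the label towards the camera, and the other two are standing as before. Yawing by about +106°, so I can tilt it with the arm on the clear side.

```bash
python3 -m handwheel '[{"travel":[0,0,0],"dr":[0,0,-0.22]},{"travel":[0,0,0],"dr":[0,0,-0.22]},{"travel":[0,0,0],"dr":[0,0,-0.22]},{"travel":[0,0,0],"dr":[0,0,-0.22]},{"travel":[0,0,0],"dr":[0,0,-0.22]},{"travel":[0,0,0],"dr":[0,0,-0.22]},{"travel":[0,0,0],"dr":[0,0,-0.22]},{"travel":[0,0,0],"dr":[0,0,-0.22]},{"travel":[0,0,0],"dr":[0,0,-0.22]},{"travel":[0,0,0],"dr":[0,0,-0.22]},{"travel":[0,0,0],"dr":[0,0,-0.22]},{"travel":[0,0,0],"dr":[0,0,-0.22]},{"travel":[0,0,0],"dr":[0,0,-0.22]},{"travel":[0,0,0],"dr":[0,0,-0.22]},{"travel":[0,0,0],"dr":[0,0,-0.22]},{"travel":[0,0,0],"dr":[0,0,-0.22]},{"travel":[0,0,0],"dr":[0,0,0]}]' -1; cat >> h.py <<'E'
def report(u=235,tilt=62,zl=.19):
    o,p,R=st(); print("t",o['time_s'],"q",o['q'].round(2),"p",p.round(4),"open",o['opening'].round(3),"F",o['wrist_force'].round(1))
    a=np.radians(u);t=np.radians(tilt);U=np.array([np.cos(a),np.sin(a),0]);k=np.array([0,0,1.])
    zt=U*np.sin(t)-k*np.cos(t);n=U*np.cos(t)+k*np.sin(t);tcp=np.array([.5294,-.2354,zl])-n*.003-zt*.067
    Rt=np.c_[np.cross(-n,zt),-n,zt]
    print("label",(p-R[:,1]*.003+R[:,2]*.067).round(4),"lean",np.degrees(np.arccos(-R[2,2])).round(1),"normal",(-R[:,1]).round(2),"u yaw",np.degrees(np.arctan2(-R[1,1],-R[0,1])).round(1))
    print("tcp",tcp.round(3),"travel",togo(tcp),"dr",(Ro.from_matrix(R.T@Rt).as_rotvec()/np.radians(30)).round(3))
E
python3 -c "
from h import *
report();report(tilt=0)"
```

```text
time_s: 7.58
eef_pos: [0.5116, 0.0605, 0.2586]
eef_rot: [-0.009, 0.264, 0.964, -0.001]
wrist_force: [0.5, 0.7, -0.3]
opening: 0.065Traceback (most recent call last):
  File "<string>", line 3, in <module>
    report();report(tilt=0)
    ~~~~~~^^
  File "h.py", line 21, in report
    o,p,R=st(); print("t",o['time_s'],"q",o['q'].round(2),"p",p.round(4),"open",o['opening'].round(3),"F",o['wrist_force'].round(1))
                                                                                ^^^^^^^^^^^^^^^^^^
AttributeError: 'float' object has no attribute 'round'
```

```bash
sed -i "s/,\"open\",o\['opening'\].round(3)/,\"open\",o['opening']/" h.py
python3 -c "
from h import *
report();report(tilt=0)"
```

```text
t 7.5833 q [-0.11  0.05  1.73  0.    1.38 -1.15] p [0.5116 0.0605 0.2586] open 0.06520789729596536 F [ 0.5  0.7 -0.3]
label [0.5089 0.0581 0.1916] lean 1.0 normal [-0.51 -0.86  0.01] u yaw -120.6
tcp [ 0.564 -0.186  0.219] travel [-1.142 -1.233  0.255] dr [2.051 0.051 0.149]
t 7.5833 q [-0.11  0.05  1.73  0.    1.38 -1.15] p [0.5116 0.0605 0.2586] open 0.06520789729596536 F [ 0.5  0.7 -0.3]
label [0.5089 0.0581 0.1916] lean 1.0 normal [-0.51 -0.86  0.01] u yaw -120.6
tcp [ 0.531 -0.233  0.257] travel [-1.108 -1.618  0.004] dr [-0.015 -0.031  0.146]
```

```bash
python3 -m handwheel '[{"travel":[-0.13,-0.14,0],"dr":[0,0,0.015]},{"travel":[-0.13,-0.14,0],"dr":[0,0,0.015]},{"travel":[-0.13,-0.14,0],"dr":[0,0,0.015]},{"travel":[-0.13,-0.14,0],"dr":[0,0,0.015]},{"travel":[-0.13,-0.14,0],"dr":[0,0,0.015]},{"travel":[-0.13,-0.14,0],"dr":[0,0,0.015]},{"travel":[-0.13,-0.14,0],"dr":[0,0,0.015]},{"travel":[-0.13,-0.14,0],"dr":[0,0,0.015]},{"travel":[-0.1,-0.11,0],"dr":[0,0,0.015]},{"travel":[0,0,0],"dr":[0,0,0]},{"travel":[0,0,0],"dr":[0.15,0,0]},{"travel":[0,0,0],"dr":[0.2,0,0]},{"travel":[0,0,0],"dr":[0.2,0,0]},{"travel":[0,0,0],"dr":[0.2,0,0]},{"travel":[0,0,0],"dr":[0.2,0,0]},{"travel":[0,0,0],"dr":[0.2,0,0]}]' -1; python3 -c "
from h import *
report()"
```

```text
time_s: 8.92
eef_pos: [0.5472, -0.1996, 0.2437]
eef_rot: [-0.114, 0.311, 0.897, -0.293]
wrist_force: [-0.3, -0.3, -2.0]
opening: 0.063
t 8.9167 q [-0.27  0.44  1.42 -0.57  1.59 -1.1 ] p [ 0.5472 -0.1996  0.2437] open 0.06300960370997526 F [-0.3 -0.3 -2. ]
label [ 0.5198 -0.232   0.1917] lean 36.6 normal [-0.49 -0.64  0.6 ] u yaw -127.7
tcp [ 0.564 -0.186  0.219] travel [-0.034  0.213  0.048] dr [ 0.848 -0.12  -0.047]
```

```bash
python3 -m handwheel '[{"travel":[0,0.05,0.01],"dr":[0.2,0,0]},{"travel":[0,0.04,0.01],"dr":[0.2,0,0]},{"travel":[0,0.04,0.01],"dr":[0.2,0,0]},{"travel":[0,0.04,0.01],"dr":[0.15,0,0]},{"travel":[0,0.03,0],"dr":[0.1,0,0]},{"travel":[0,0,0],"dr":[0,0,0]},{"travel":[0,0,0],"dr":[0,0,0]},{"travel":[0,0,0],"dr":[0,0,0]}]' -1; python3 -c "
from h import *
report()"
```

```text
time_s: 9.58
eef_pos: [0.5564, -0.1777, 0.2077]
eef_rot: [-0.179, 0.278, 0.803, -0.496]
wrist_force: [-0.6, 0.2, -1.3]
opening: 0.06
t 9.5833 q [-0.12  0.72  1.3  -0.9   1.81 -0.92] p [ 0.5564 -0.1777  0.2077] open 0.060140751762736006 F [-0.6  0.2 -1.3]
label [ 0.5179 -0.2255  0.1807] lean 63.7 normal [-0.27 -0.35  0.9 ] u yaw -127.3
tcp [ 0.564 -0.186  0.219] travel [-0.073 -0.071 -0.024] dr [-0.055 -0.117 -0.036]
```

```bash
python3 -m handwheel '[{"travel":[-0.05,-0.03,-0.01],"dr":[0,0,0]},{"travel":[-0.05,-0.03,-0.01],"dr":[0,0,0]},{"travel":[0,0,0],"dr":[0,0,0]},{"travel":[0,0,0],"dr":[0,0,0]},{"travel":[0,0,0],"dr":[0,0,0]},{"travel":[0,0,0],"dr":[0,0,0]}]' -1; python3 -c "
from h import *
report()
a=viewer.camera('top')[:,:,::-1];b=viewer.camera('scene')[:,:,::-1]
im=np.hstack([cv2.resize(a[130:330,220:560],(520,306)),cv2.resize(b[110:330,230:510],(280,220)).repeat(1,0)[:220].copy() if 0 else np.vstack([b[110:330,230:510],np.zeros((86,280,3),np.uint8)])])
cv2.imwrite('pics/f1.png',im)
o,p,R=st();L=p-R[:,1]*.003+R[:,2]*.067
for n in('top','scene'):print(n,proj(n,L))
"
```

```text
time_s: 10.08
eef_pos: [0.5694, -0.1923, 0.2241]
eef_rot: [-0.174, 0.284, 0.803, -0.494]
wrist_force: [0.5, 0.6, -1.4]
opening: 0.064
t 10.0833 q [-0.14  0.72  1.26 -0.91  1.82 -0.95] p [ 0.5694 -0.1923  0.2241] open 0.06371523047823854 F [ 0.5  0.6 -1.4]
label [ 0.531  -0.2398  0.1965] lean 63.2 normal [-0.28 -0.35  0.89] u yaw -129.0
tcp [ 0.564 -0.186  0.219] travel [0.054 0.037 0.006] dr [-0.039 -0.115 -0.061]
top [476.82623221 216.30088315]
scene [406.03725107 141.15731596]
```

View pics/f1.png

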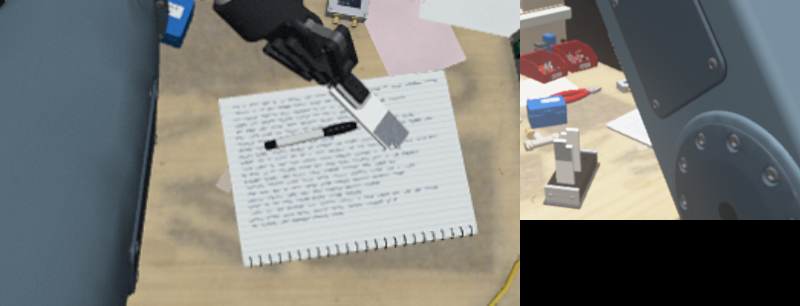

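The top view shows the grey frosted label face up at crop (395,130), where the label was predicted (393,132), over the middle of the book. The scene crop shows the other two slides still standing in the rack. Checking that it is still, then handing in.

```bash
python3 -m handwheel '[{"travel":[0,0,0],"dr":[0,0,0]},{"travel":[0,0,0],"dr":[0,0,0]},{"travel":[0,0,0],"dr":[0,0,0]},{"travel":[0,0,0],"dr":[0,0,0]}]' -1; python3 -c "
from h import *
report();print(np.abs(st()[0]['dq']).max());ctrl.hand_in()"
```

```text
time_s: 10.52
eef_pos: [0.5689, -0.1916, 0.2233]
eef_rot: [-0.175, 0.283, 0.803, -0.494]
wrist_force: [1.0, 0.1, -0.5]
opening: 0.063
t 10.5167 q [-0.14  0.72  1.26 -0.91  1.82 -0.95] p [ 0.5689 -0.1916  0.2233] open 0.06347382817786548 F [ 1.   0.1 -0.5]
label [ 0.5305 -0.2392  0.1958] lean 63.2 normal [-0.28 -0.35  0.89] u yaw -128.7
tcp [ 0.564 -0.186  0.219] travel [0.049 0.031 0.004] dr [-0.04  -0.116 -0.057]
0.003268360925813928
the job is handed in; nothing more can be done
```

I pulled the upside-down slide (the end slot farthest from the scene camera) straight up by its clear end and handed in at 10.5 s while holding it over the log book.

**Last checks:**
- **Label position:** about 4 mm from the measured middle of the book, at z = 0.196 m (about 18 cm above the page). This is worked out from the arm's measured pose. The last top picture shows the grey patch where that puts it.
- **Lean:** 63° from upright, with the label face up in the last top picture.
- **Holding still:** joint speeds were under 0.004 rad/s and the grip was steady on the slide.
- **Other slides:** by eye, both still stand in the rack in the final scene picture; I did not measure them again.

No check failed or disagreed. The notch on the wanted slide was never clearly seen. I identified it by its square top corners and the frosted patch at its lower end.

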